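Level the gel-casting tray and check it under pressure

TASK

Level the gel-casting tray: lay the spirit level flat on the middle of the tray, lengthwise between the two engraved lines, and let it stand there on its own, then turn the black levelling knob until the bubble sits centred between its two black rings when the level is pressed down. The tray is sprung and only shows its true slope while pressed home, so press down on top of the level with the fingers, and finish while still pressing, with the tray home and the bubble centred. Leave the slide box, the specimen cup by the stand and the marker where they are.

Things in the scene. Friction and masses are not known exactly. Their poses are not given: they have to be found in the camera images.
- level_mid (a point): Spirit level: aluminium block 110 long x 26 wide x 30 mm high, grey ends, a flat 56 mm clear window between two slim bars in the top, over a greenish lengthwise vial with two black rings 15 mm apart; 0.2 kg. Starts flat, right of the stand. The point is its centre, 15 mm above its underside; x along its length, z up. It may lie either way round. Its top is one flat face that may be pressed anywhere.
- bubble (a joint): Position (m) of the pale 12 mm long bubble along the level's own x axis: 0 is midway between the rings. It drifts to the higher end, 2.5 mm for every 0.01 rad of slope, and needs about 1 s to settle; its travel ends at 0.02 m either way.
- tray_mid (a point): Middle of the top face of the aluminium tray (140 long x 116 mm wide), about 40 mm above the worktop, where the level is to lie. x runs from the knob to the tray's rear hinge (75 mm behind this point), z out of the tray. Two fine engraved lines along x, 33 mm apart, mark the level's place. At the start, pressed home, its front (knob) side is too low by 0.014 to 0.038 rad.
- tray (a joint): How far the tray is sprung up from the frame on the screw (rad): 0 is pressed home on its stop, 0.03 is fully up (front raised), where it stays unpressed even with the level on it. About 6 N down on the middle of the level presses it home, some 2.5 mm lower; beyond that it is rigid. 8 to 15 N is a good press.
- knob_mid (a point): Black round knurled levelling knob, upright axis, 34 mm across, 24 mm high, top 84 mm above the worktop, 115 mm from the tray's middle on the robot's side. The point is its centre. Clockwise seen from above raises the tray's front, 0.02 rad per rad of turn (bubble 5 mm); the knob keeps its height and stays where left. Turns with 0.1 N m; the start needs 0.7 to 1.9 rad clockwise.
- slide_box: Dark blue closed slide box, 40 x 101 x 32 mm, on the worktop left of the stand; origin under its centre. Bystander.
- specimen_cup_1: Specimen cup with a red screw lid, 64 mm across and 74 mm high, on the worktop right of the rear of the stand; origin under its centre. Bystander.
- marker_1: Felt marker with a blue cap, 132 mm long, 11 mm thick, on the worktop near its front edge; origin under its centre. Bystander.
Not all that is in view belongs to the job. Several things look just like the part that bears level_mid: the one meant starts farthest from the robot's base.

How it is judged:
By the outcome, as a careful person would: the job done as asked, in the order asked, and still so for the second after the job is handed in, while the arm keeps its last pose, push and grip.
It also fails if it takes over 72 s, if anything falls off the work surface, if the arm or the gripper's body presses on something with over 40 N, if the wrist force passes 120 N, or if a joint passes its speed limit or range.

ROBOT

A 6-joint arm with a two-finger parallel gripper is mounted at the origin on a cart in front of the work surface, level with it; the furniture and walls round the work are solid. World frame = base frame: x ahead of the robot, y to its left, z up, the work surface at z = 0. Lengths are in m, angles in rad, forces in N, time in s.
With the tool pointing down it reaches from about 0.375 to 0.9 m from the base axis. Payload 3.1 kg.
Tool frame: the origin (TCP) lies at the very end of the fingers, on their centre line; the grasp point (between the pads) lies 19 mm behind it (manip.pinch_z is the distance from the TCP to the grasp point, in m); z points along the fingers, y is the direction in which the jaws open and shut (so a half turn about z gives the same grasp; the last joint's range is limited). The gripper opens to 85 mm and grips with 20 to 120 N. Pads are 22 mm wide; open, the fingers measure 114 mm over their backs; the gripper's body (76 mm by 85 mm) begins 54 mm behind the grasp point. The pads swing forward as they close: fully open they stand 13 mm farther back than shut.
Start: joints at [-1.312, 0.527, 1.433, -0, 1.181, -0.178], TCP at [0.265, -0.566, 0.191] pointing down, gripper open.
Joint ranges: [-3.08, 3.08], [-0.75, 2.2], [0.22, 2.44], [-1.43, 4.57], [0, 2.65], [-2.85, 2.85]. Speed limits (rad/s): [2.79, 2.79, 3.14, 3.14, 3.14, 3.14].

INTERFACE

Orientations are given as a unit quaternion [x, y, z, w].
In Python, from station import manip gives the robot as it stands.
- The arm moves only by the tool drive_tool, never from a script. Its argument "increments" is a list of rows, each a list of 7 numbers: the closure in counts, from 0 (fully open) to 255 (shut), then the shift along the tool's x, y, z in cm, then the turn, a rotation vector about the tool's x, y, z in rad. A call has 1 to 20 rows; each row is the pose to reach, as a shift and turn from the pose commanded when the call began, along the tool's axes at that moment; what a row does not reach only later rows make up. A row lasts 1/10 s, in which the tool goes at most 50 mm and 8.59 degrees, less where a joint would pass 70% of its speed; a pose out of reach is approached as far as the arm can. A call with a gripper value outside its range is refused whole. The fingers move at their own pace and stop on an object; "force" is the grip in N (left out, the last holds). Time passes only in rows, so rows that repeat a pose let the fingers close. It gives the time, the measured TCP pose, the force and the opening at its end, in the units of the state.
- manip.sense(): the state, without advancing time (a new reading comes with each control period).
- manip.snapshot(name): name is "side" or "top" or "wrist"; returns the picture (420x560x3 uint8, red, green, blue); there is no depth.
- manip.camera_model(name): a dict with "mtx" (3x3 intrinsics, pixels), "cam_to_world" (4x4, takes a point from camera to world coordinates). Camera axes: x right, y down, z forward; pixel columns grow to the right and rows downward; lengths in m; the calibration is good to about 2 mm. A picture is of the moment at which its call begins: read the wrist's pose just before it. camera_model takes no time and is no camera call; for the wrist camera it gives the pose at the moment of the call.
- manip.sign_off(): hands the job in, once; it reports no verdict.
The state is a dict: "t": time; "q": joint angles; "qd": joint speeds; "tau": joint torques, N m; "tcp_pos": TCP position; "tool_rot": TCP orientation; "force": force on the tool from outside, world axes, zero at the start; "ft_torque": the same for the moment, N m; "finger_gap": opening from 0.0 (shut) to 1.0 (fully open).
Only numpy, scipy, OpenCV 4.12 (cv2) and the standard library are available. Lean on these libraries where they do the work, as an engineer would, in place of code of your own. Each camera call takes 0.05 s, during which the arm holds its last target. There are 200 camera calls.

## Working session

There is one attempt and no reset: what is moved stays moved. The work goes in short steps, Python scripts to look and compute and a tool call to move; the robot and the scene stay as the last step left them, time stands still between calls to the robot, and variables do not carry over. Pictures are saved under pics/ and viewed, about 8 in all and at most 12, crops included, and the job is handed in when it is done.

Besides the shell and the picture viewer there is one more tool, called after "Emit:" by a JSON object that holds its "fn" and its "kwargs", one argument or row to a line. drive_tool: Moves the arm, as the interface text tells. Its arguments: {"type":"object","properties":{"increments":{"type":"array","items":{"type":"array","items":{"type":"number"}}},"force":{"type":"number"}},"required":["increments"]}

```bash
mkdir -p pics; cat > h.py <<'E'
import numpy as np, cv2
from scipy.spatial.transform import Rotation as R
from station import manip
def ray(cm,u,v,z):
    K=np.array(cm["mtx"]);T=np.array(cm["cam_to_world"])
    d=T[:3,:3]@np.linalg.solve(K,[u,v,1.]);o=T[:3,3]
    return o+d*(z-o[2])/d[2]
def proj(cm,p):
    K=np.array(cm["mtx"]);T=np.array(cm["cam_to_world"])
    c=T[:3,:3].T@(np.array(p)-T[:3,3]);c=K@c;return c[:2]/c[2]
def snap(n,f):
    cm=manip.camera_model(n);im=manip.snapshot(n);cv2.imwrite("pics/"+f,im[:,:,::-1]);return cm,im
E
python3 - <<'E'
from h import *
np.set_printoptions(precision=3,suppress=True)
ims=[]
for n in("top","side"):
    cm,im=snap(n,n+"0.png");print(n,np.array(cm["mtx"]),np.array(cm["cam_to_world"]))
s=manip.sense();print(s)
E
```

```text
top [[485.876   0.    282.122]
 [  0.    485.876 212.317]
 [  0.      0.      1.   ]] [[-0.02  -0.981  0.195  0.304]
 [-1.     0.021  0.005  0.056]
 [-0.009 -0.195 -0.981  1.151]
 [ 0.     0.     0.     1.   ]]
side [[402.672   0.    280.352]
 [  0.    402.672 209.168]
 [  0.      0.      1.   ]] [[-1.    -0.001 -0.008  0.544]
 [ 0.007  0.483 -0.876  0.791]
 [ 0.005 -0.876 -0.483  0.49 ]
 [ 0.     0.     0.     1.   ]]
{'t': 0.1, 'q': array([-1.312,  0.528,  1.434,  0.   ,  1.181, -0.179]), 'qd': array([ 0.   ,  0.001, -0.003,  0.001,  0.   , -0.001]), 'tau': array([  0.   , -44.33 , -17.859,  -0.   ,   0.004,  -0.   ]), 'tcp_pos': array([ 0.265, -0.565,  0.19 ]), 'tool_rot': array([ 0.976,  0.217, -0.   , -0.001]), 'force': array([-0.163, -0.11 ,  0.72 ]), 'ft_torque': array([ 0.043,  0.007, -0.02 ]), 'finger_gap': 1.0008526510450428}
```

View pics/top0.png

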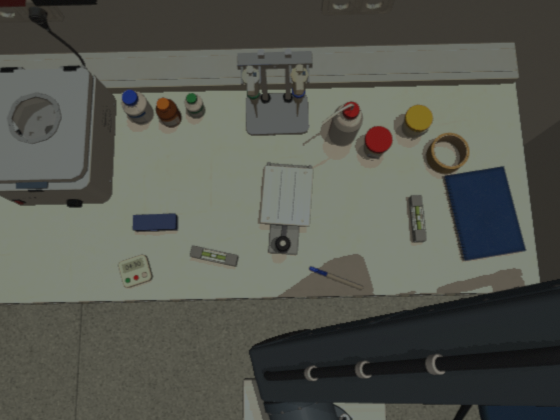

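View pics/side0.png

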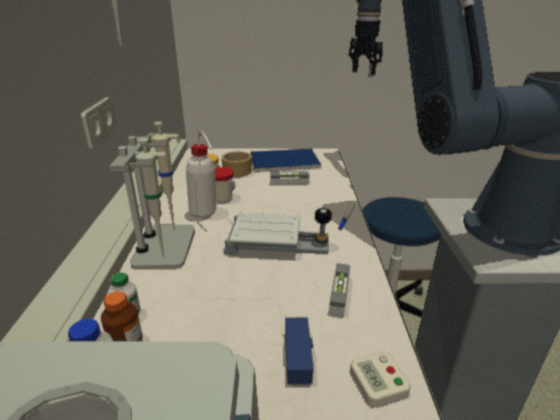

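Candidate levels in the top view: A at (418,218), right of the stand, and B at (214,256), left of it. The description ("right of the stand, farthest") points to A. The tray is at (287,195) and the knob at (283,244). Next I'll measure these and check A in a close crop.

```bash
python3 - <<'E'
from h import *
np.set_printoptions(precision=4,suppress=True)
cm=manip.camera_model("top");im=cv2.imread("pics/top0.png")
for n,u,v,z in(("A",418,218,.03),("B",214,256,.03),("knob",283,244,.084),("cup",378,139,.074),("marker",336,278,.01)):
    p=ray(cm,u,v,z);print(n,p,np.hypot(p[0],p[1]))
g=im.astype(int);br=g.sum(2)
# tray: bright white quad ; level: darker than table
def quad(mask,x0,y0,x1,y1,z,name):
    m=np.zeros(mask.shape,np.uint8);m[y0:y1,x0:x1]=mask[y0:y1,x0:x1]
    c=max(cv2.findContours(m,0,1)[0],key=cv2.contourArea);r=cv2.minAreaRect(c);b=cv2.boxPoints(r)
    P=np.array([ray(cm,*q,z) for q in b]);print(name,r,"\n",P.mean(0),np.linalg.norm(np.diff(P,axis=0),axis=1),[np.arctan2(*(P[i+1]-P[i])[1::-1]) for i in(0,1)])
print(g[218,395:445].sum(1)//3,g[180,250:325].sum(1)//3)
sm=((br//3)<105)*255
quad(sm.astype(np.uint8),400,190,435,246,.025,"A")
c1=cv2.resize(im[180:255,390:450],None,fx=6,fy=6,interpolation=2);c2=cv2.resize(im[150:260,245:325],None,fx=4.1,fy=4.1,interpolation=2)[:450]
cv2.imwrite("pics/c1.png",np.hstack([c1,c2]))
E
```

```text
A [ 0.507  -0.2564  0.03  ] 0.5681484191806692
B [0.4279 0.2212 0.03  ] 0.48168664340645273
knob [0.4453 0.0607 0.084 ] 0.44941836589374484
cup [ 0.6878 -0.1653  0.074 ] 0.7073680550110919
marker [ 0.3727 -0.0608  0.01  ] 0.377641354073339
[125 126 125 125 125 125 125 124 125 125 125 125 123 107  72  56  53  76
  95  97  84  60  91 122 120 103  92  90 101 108 123 125 125 125 124 125
 125 125 125 125 125 125 125 125 125 125 125 125 125 125] [125 125 125 125 125 125 125 126 125 125 124 111  85  90 115 126 127 127
 127 128 128 128 128 127 127 126 126 126 126 126 117 112 125 127 127 126
 127 127 127 127 127 127 127 126 117 112 125 127 127 127 127 127 127 127
 127 127 127 127 127 127 127 124 121 124 125 125 125 125 126 125 125 125
 124 125 124]
A ((415.6767883300781, 218.5914764404297), (47.92729187011719, 16.23343849182129), 83.6598129272461) 
 [ 0.5072 -0.2523  0.025 ] [0.0387 0.1142 0.0379] [np.float64(-1.4797650629788508), np.float64(-3.1095591855921443)]
```

View pics/c1.png

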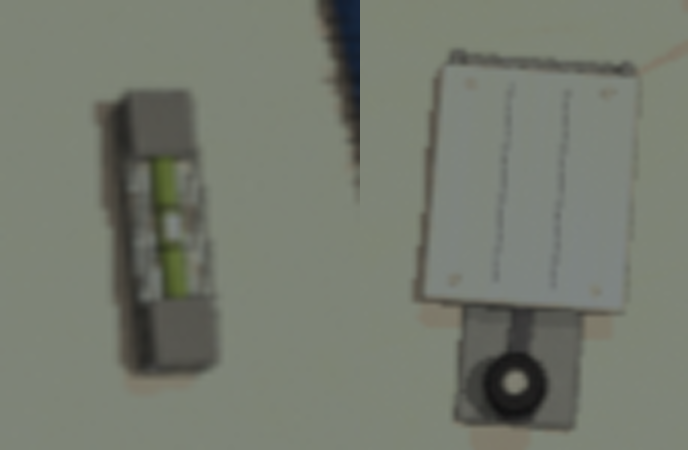

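A (crop centre (171,228), so image (418.5,218)) is a spirit level with a green vial and grey ends. It is right of the stand and farthest from the base (0.568 m against 0.482 m for B). The tray's engraved lines are clear. Next I work out the approach.

```bash
cat >> h.py <<'E'
np.set_printoptions(precision=4,suppress=True)
def tool(yaw): # tool down, tool x along (cos yaw, sin yaw), y axis = jaws
    x=np.array([np.cos(yaw),np.sin(yaw),0]);z=np.array([0,0,-1.]);return R.from_matrix(np.array([x,np.cross(z,x),z]).T)
def inc(p,Rt,p0=None,R0=None):
    s=manip.sense();p0=s["tcp_pos"] if p0 is None else p0;R0=R.from_quat(s["tool_rot"]) if R0 is None else R0
    return np.round(np.r_[R0.inv().apply(np.array(p)-p0)*100,(R0.inv()*Rt).as_rotvec()],3)
E
python3 - <<'E'
from h import *
cm=manip.camera_model("top")
f1=lambda x,y:(390+x/6,180+y/6); f2=lambda x,y:(245+(x-360)/4.1,150+y/4.1)
def L(a,b,z): 
    p,q=ray(cm,*a,z),ray(cm,*b,z);return (p+q)/2,np.linalg.norm(p-q),np.arctan2(*(p-q)[1::-1])
print("A",L(f1(158,91),f1(185,364),.03))
print("l1",L(f2(512,85),f2(496,282),.04));print("l2",L(f2(568,92),f2(554,288),.04))
print("edges",L(f2(442,65),f2(420,300),.04),L(f2(638,72),f2(622,312),.04))
k=ray(cm,*f2(516,381),.084);print("knob",k)
w=manip.camera_model("wrist");s=manip.sense();Rt=R.from_quat(s["tool_rot"]);T=np.array(w["cam_to_world"])
print("cam in tool",Rt.inv().apply(T[:3,3]-s["tcp_pos"]),"\n",Rt.inv().as_matrix()@T[:3,:3],w["mtx"])
print("tool",Rt.as_matrix())
for y in(.1,.1+np.pi):print(inc([.507,-.256,.2],tool(y)))
E
```

```text
A (array([ 0.5077, -0.2578,  0.03  ]), np.float64(0.10852495776724577), np.float64(0.022166943155279402))
l1 (array([0.5683, 0.0652, 0.04  ]), np.float64(0.11628512537862465), np.float64(-0.09825538297527804))
l2 (array([0.5637, 0.0327, 0.04  ]), np.float64(0.11548033819912848), np.float64(-0.09435368513900258))
edges (array([0.57 , 0.107, 0.04 ]), np.float64(0.13884920835042022), np.float64(-0.10316600394100175)) (array([ 0.5619, -0.0068,  0.04  ]), np.float64(0.1413318296653156), np.float64(-0.09645025428097224))
knob [0.4477 0.0606 0.084 ]
cam in tool [ 0.0734 -0.0011 -0.1822] 
 [[-0.0005 -0.9572 -0.2895]
 [ 1.     -0.0004 -0.0005]
 [ 0.0004 -0.2895  0.9572]] [[348.9626   0.     281.3161]
 [  0.     348.9626 209.4703]
 [  0.       0.       1.    ]]
tool [[ 0.9057  0.4239 -0.0005]
 [ 0.4239 -0.9057  0.0019]
 [ 0.0004 -0.0019 -1.    ]]
[ 35.052 -17.752  -0.911  -0.002  -0.      0.338]
[ 35.052 -17.752  -0.911   0.     -0.003  -2.804]
```

Level A is at (0.508,-0.257) with yaw about 0.02, and measures 108.5 mm long (should be 110). The tray middle is at (0.566,0.049) with yaw -0.098. The knob is at (0.448,0.061), 119 mm away (should be 115). I move above A.

Emit:
{"fn": "drive_tool", "kwargs": {
  "increments": [
    [0,35.1,-17.8,3,0,0,0.418],
    [0,35.1,-17.8,3,0,0,0.418],
    [0,35.1,-17.8,3,0,0,0.418],
    [0,35.1,-17.8,3,0,0,0.418],
    [0,35.1,-17.8,3,0,0,0.418],
    [0,35.1,-17.8,3,0,0,0.418],
    [0,35.1,-17.8,3,0,0,0.418],
    [0,35.1,-17.8,3,0,0,0.418],
    [0,35.1,-17.8,3,0,0,0.418],
    [0,35.1,-17.8,3,0,0,0.418],
    [0,35.1,-17.8,3,0,0,0.418],
    [0,35.1,-17.8,3,0,0,0.418],
    [0,35.1,-17.8,3,0,0,0.418]
  ]
}}

```text
t: 1.4
tcp_pos: [0.5067, -0.2573, 0.1614]
tool_rot: [1.0, 0.009, 0.0, 0.0]
force: [0.3, 0.2, -0.0]
finger_gap: 0.999
```

```bash
python3 - <<'E'
from h import *
s=manip.sense();print(s["t"],s["tcp_pos"],s["q"])
cm,im=snap("wrist","w1.png")
print(proj(cm,[.508,-.257,.03]),s["tcp_pos"])
E
```

```text
1.4 [ 0.5067 -0.2573  0.1614] [-0.6664  0.4884  1.6084 -0.0001  1.0446  0.887 ]
[282.0221 185.2616] [ 0.5067 -0.2573  0.1614]
```

View pics/w1.png

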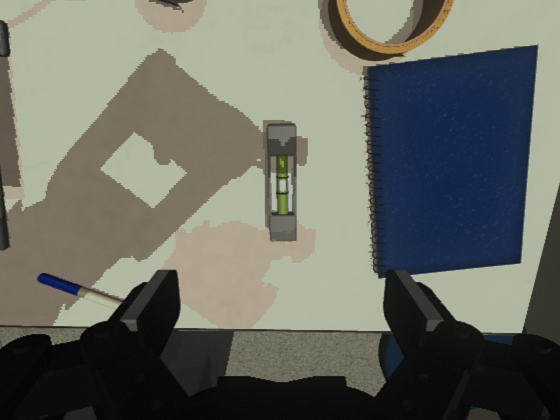

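The wrist view shows the level at rows 123–240 and columns 268–297, centre (282.5,182), aligned with the tool. The fingers stand clear on both sides.

```bash
python3 - <<'E'
from h import *
cm=manip.camera_model("wrist")
a,b=ray(cm,282,124,.03),ray(cm,283,240,.03);c=(a+b)/2
l,r=ray(cm,268,182,.03),ray(cm,297,182,.03)
print(a,b,c,np.linalg.norm(a-b),np.linalg.norm(l-r),(l+r)/2,np.arctan2(*(a-b)[1::-1]))
print(inc([c[0],c[1],.006],tool(np.arctan2(*(a-b)[1::-1]))))
E
```

```text
[ 0.5629 -0.2559  0.03  ] [ 0.4541 -0.2588  0.03  ] [ 0.5085 -0.2573  0.03  ] 0.10883464688428562 0.026597740040660484 [ 0.5111 -0.2572  0.03  ] 0.026551444507934077
[ 0.166  0.015 15.539  0.    -0.    -0.009]
```

Emit:
{"fn": "drive_tool", "kwargs": {
  "increments": [
    [0,0.2,0,4,0,0,-0.009],
    [0,0.2,0,8,0,0,-0.009],
    [0,0.2,0,12,0,0,-0.009],
    [0,0.2,0,14,0,0,-0.009],
    [0,0.2,0,15.5,0,0,-0.009],
    [0,0.2,0,15.5,0,0,-0.009],
    [255,0.2,0,15.5,0,0,-0.009],
    [255,0.2,0,15.5,0,0,-0.009],
    [255,0.2,0,15.5,0,0,-0.009],
    [255,0.2,0,15.5,0,0,-0.009],
    [255,0.2,0,15.5,0,0,-0.009],
    [255,0.2,0,15.5,0,0,-0.009],
    [255,0.2,0,15.5,0,0,-0.009],
    [255,0.2,0,15.5,0,0,-0.009]
  ],
  "force": 40
}}

```text
t: 2.85
tcp_pos: [0.5094, -0.2559, 0.0063]
tool_rot: [1.0, 0.014, -0.0, -0.0]
force: [0.0, -0.1, -0.4]
finger_gap: -0.002
```

```bash
python3 - <<'E'
from h import *
s=manip.sense();print(s["t"],s["tcp_pos"],s["force"],s["finger_gap"]*85)
# level centre relative to tcp along x: level (.5085,-.2573)
print("up 12cm, then to tray at z=.166")
Rt=R.from_quat(s["tool_rot"]);p1=s["tcp_pos"]+[0,0,.12]
print(inc([.566,.049,.13],tool(-.098)))
E
```

```text
2.85 [ 0.5094 -0.2559  0.0063] [ 0.0008 -0.1464 -0.4148] -0.14160544778658127
up 12cm, then to tray at z=.166
[  6.536 -30.316 -12.368  -0.      0.      0.127]
```

The fingers shut fully, so the grasp missed. I look before moving.

```bash
python3 - <<'E'
from h import *
cm,im=snap("wrist","w2.png");c2,b=snap("side","s2.png")
cv2.imwrite("pics/m2.png",np.hstack([cv2.resize(im[100:],None,fx=.75,fy=.75),b[140:380,200:500][:240]])[:, :,::-1])
E
```

```text
(no output)
```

View pics/m2.png

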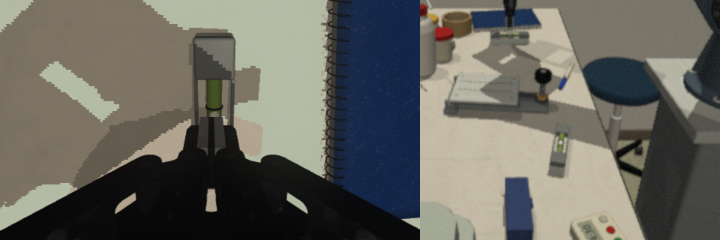

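```bash
python3 - <<'E'
from h import *
im=cv2.imread("pics/w2.png");b=cv2.imread("pics/s2.png")
x=cv2.resize(im[130:400,180:400],None,fx=2.2,fy=2.2,interpolation=2)[:590]
x=np.clip(x*2.2,0,255).astype(np.uint8)
y=cv2.resize(b[130:200,250:330],None,fx=3.5,fy=3.5,interpolation=2);y=np.vstack([y,np.zeros((x.shape[0]-y.shape[0],y.shape[1],3),np.uint8)])
cv2.imwrite("pics/m3.png",np.hstack([x,y]))
E
```

```text
(no output)
```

View pics/m3.png

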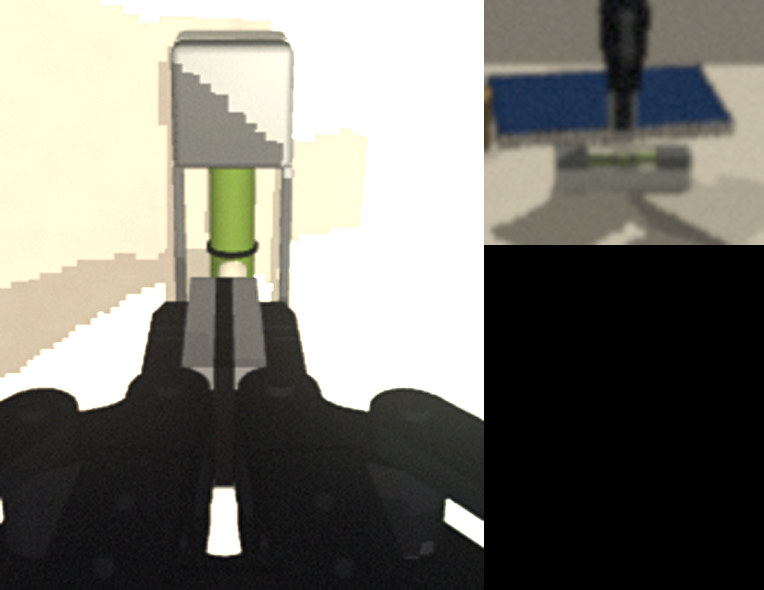

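The side view shows the shut fingertips ending above the level's top, although the TCP reads z = 0.006. I check this numerically.

```bash
python3 - <<'E'
from h import *
print(manip.pinch_z,[a for a in dir(manip) if a[0]!='_'])
s=manip.sense();print(s)
cm=manip.camera_model("side");w=manip.camera_model("wrist")
for z in(.0063,.03,.04,.05,.06):print(z,"side",proj(cm,[s["tcp_pos"][0],s["tcp_pos"][1],z]),"wrist",proj(w,[s["tcp_pos"][0],s["tcp_pos"][1],z]),proj(w,[s["tcp_pos"][0]+.011,s["tcp_pos"][1],z]))
print("level side",proj(cm,[.5085,-.2573,.03]),proj(cm,[.5085,-.2573,0]))
print("level far end top, wrist",proj(w,[.5629,-.256,.03]),"window far edge",proj(w,[.5085+.028,-.256,.03]))
im=cv2.imread("pics/s2.png").sum(2)//3;print(im[150:192,289])
E
```

```text
0.0187 ['PlanningError', 'camera_model', 'pinch_z', 'sense', 'sign_off', 'snapshot']
{'t': 2.95, 'q': array([-0.6615,  0.7253,  1.7054, -0.0001,  0.7111,  0.8804]), 'qd': array([-0.0013,  0.0015,  0.0012, -0.0004,  0.001 ,  0.0005]), 'tau': array([  0.0044, -44.2624,  -9.4609,   0.0001,   0.0011,  -0.    ]), 'tcp_pos': array([ 0.5094, -0.2559,  0.0063]), 'tool_rot': array([ 0.9999,  0.0144, -0.0001, -0.    ]), 'force': array([ 1.0498,  0.3838, -0.2788]), 'ft_torque': array([-0.0059, -0.0369, -0.0424]), 'finger_gap': -0.003877905338186417}
0.0063 side [289.2077 180.4101] wrist [283.0242 239.8703] [283.6173 221.2799]
0.03 side [289.3377 172.7874] wrist [283.2375 257.721 ] [283.914 236.98 ]
0.04 side [289.3933 169.525 ] wrist [283.3453 266.7408] [284.0643 244.9393]
0.05 side [289.4494 166.2346] wrist [283.4665 276.8841] [284.2338 253.9109]
0.06 side [289.506 162.916] wrist [283.6038 288.3746] [284.4264 264.101 ]
level side [289.6388 172.5909] [289.4711 182.2067]
level far end top, wrist [286.9677 148.9371] window far edge [285.1255 205.1628]
[ 25  17  16  22  25  13  20  20  28  26  19  21  24  26  29  20  37  65
  86  93 105 119 123 123 107  77  68  76  92 104 106 102 104  99 101 109
 109 111 109 114 113 109]
```

Both fixed and wrist cameras put the shut tips at z≈0.048–0.052, though the level's end projects exactly where it should (row 149). So the real fingertips end about 43 mm short of the reported TCP. I use that offset from here on, reopening above the level and going 4.5 cm lower while checking the force.

Emit:
{"fn": "drive_tool", "kwargs": {
  "increments": [
    [0,0,0,-1,0,0,0],
    [0,0,0,-1,0,0,0],
    [0,0,0,-1,0,0,0],
    [0,0,0,-1,0,0,0],
    [0,0,0,-1,0,0,0],
    [0,0,0,-1,0,0,0],
    [0,0,0,-1,0,0,0],
    [0,0,0,1,0,0,0],
    [0,0,0,2.5,0,0,0],
    [0,0,0,3.5,0,0,0],
    [0,0,0,4,0,0,0],
    [0,0,0,4.2,0,0,0],
    [0,0,0,4.4,0,0,0],
    [0,0,0,4.4,0,0,0]
  ]
}}

```text
t: 4.35
tcp_pos: [0.5096, -0.2561, -0.0376]
tool_rot: [1.0, 0.014, 0.0, 0.0]
force: [0.6, 0.2, 0.8]
finger_gap: 0.997
```

Emit:
{"fn": "drive_tool", "kwargs": {
  "increments": [
    [255,0,0,0,0,0,0],
    [255,0,0,0,0,0,0],
    [255,0,0,0,0,0,0],
    [255,0,0,0,0,0,0],
    [255,0,0,0,0,0,0],
    [255,0,0,0,0,0,0],
    [255,0,0,0,0,0,0],
    [255,0,0,0,0,0,0]
  ],
  "force": 40
}}

```text
t: 5.15
tcp_pos: [0.5097, -0.2562, -0.0373]
tool_rot: [1.0, 0.014, 0.0, 0.0]
force: [-0.4, -1.2, 4.3]
finger_gap: 0.294
```

The gap is 25 mm, so the level is gripped. I lift it and carry it over the tray.

Emit:
{"fn": "drive_tool", "kwargs": {
  "increments": [
    [255,0,0,-3,0,0,0],
    [255,0,0,-7,0,0,0],
    [255,0,0,-11,0,0,0],
    [255,2,-5,-12,0,0,0.03],
    [255,3,-10,-12,0,0,0.06],
    [255,4,-15,-12,0,0,0.1],
    [255,5,-20,-12,0,0,0.127],
    [255,6,-25,-12,0,0,0.127],
    [255,6.6,-28,-12,0,0,0.127],
    [255,6.6,-30,-11,0,0,0.127],
    [255,6.6,-30.3,-9,0,0,0.127],
    [255,6.6,-30.3,-7.5,0,0,0.127],
    [255,6.6,-30.3,-7,0,0,0.127],
    [255,6.6,-30.3,-7,0,0,0.127]
  ]
}}

```text
t: 6.55
tcp_pos: [0.5653, 0.0489, 0.031]
tool_rot: [0.999, -0.049, -0.002, -0.0]
force: [-1.2, -0.4, -2.2]
finger_gap: 0.299
```

```bash
python3 - <<'E'
from h import *
s=manip.sense();print(s["t"],s["tcp_pos"],s["force"],s["finger_gap"]*85)
a,b=snap("wrist","w4.png");c,d=snap("side","s4.png")
for p in([.621,.0435,.1],[.51,.055,.1]):print(proj(a,p))
x=np.clip(b[0:330,100:460].astype(int)*1.6,0,255).astype(np.uint8)
y=cv2.resize(d[170:280,200:340],None,fx=3,fy=3,interpolation=2)
cv2.imwrite("pics/m4.png",np.hstack([x,y])[:,:,::-1])
E
```

```text
6.55 [0.5653 0.0489 0.031 ] [-1.1847 -0.4093 -2.2099] 25.428609549997574
[283.6653 158.9706]
[281.9623 425.6256]
```

View pics/m4.png

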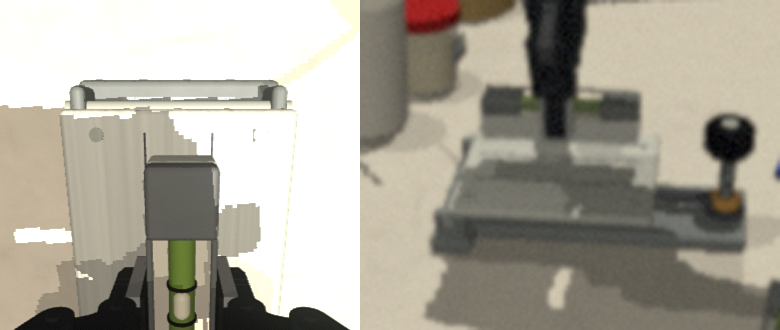

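Level is held over the tray, tray lines end at crop (145,133) and (212,133), roughly symmetric about the level but about 2 mm left. I compute the fine offset.

```bash
python3 - <<'E'
from h import *
a=manip.camera_model("wrist");s=manip.sense();Rt=R.from_quat(s["tool_rot"])
f=lambda u,v,z:Rt.inv().apply(ray(a,u+100,v,z)-s["tcp_pos"])*100
for n,u,v,z in(("lineL rear",145,133,.042),("lineR rear",212.5,133,.042),("trayL",63,111,.042),("trayR",296,111,.042),("lvl L",147,160,.1),("lvl R",217,160,.1)):print(n,f(u,v,z))
print(Rt.as_matrix()[:,0])
E
```

```text
lineL rear [ 5.9299 -1.842  -0.9601]
lineR rear [ 5.9281  1.43   -0.9602]
trayL [ 6.9587 -5.7157 -0.96  ]
trayR [ 6.9523  5.3803 -0.9603]
lvl L [ 5.513  -1.2107 -6.7602]
lvl R [ 5.5117  1.0931 -6.7602]
[ 0.9951 -0.0985  0.    ]
```

Emit:
{"fn": "drive_tool", "kwargs": {
  "increments": [
    [255,0,-0.15,1.0,0,0,0],
    [255,0,-0.15,1.8,0,0,0],
    [255,0,-0.15,2.2,0,0,0],
    [255,0,-0.15,2.4,0,0,0],
    [255,0,-0.15,2.5,0,0,0],
    [255,0,-0.15,2.5,0,0,0]
  ]
}}

```text
t: 7.25
tcp_pos: [0.5668, 0.0503, 0.0072]
tool_rot: [0.999, -0.049, -0.0, -0.0]
force: [0.4, -0.7, -2.4]
finger_gap: 0.301
```

Emit:
{"fn": "drive_tool", "kwargs": {
  "increments": [
    [255,0,0,0.1,0,0,0],
    [255,0,0,0.15,0,0,0],
    [255,0,0,0.15,0,0,0]
  ]
}}

```text
t: 7.55
tcp_pos: [0.5669, 0.0503, 0.0059]
tool_rot: [0.999, -0.049, 0.0, -0.0]
force: [0.1, 0.1, -2.4]
finger_gap: 0.298
```

Emit:
{"fn": "drive_tool", "kwargs": {
  "increments": [
    [255,0,0,0.1,0,0,0],
    [255,0,0,0.15,0,0,0],
    [255,0,0,0.15,0,0,0]
  ]
}}

```text
t: 7.85
tcp_pos: [0.5667, 0.0503, 0.0042]
tool_rot: [0.999, -0.049, -0.0, -0.0]
force: [0.6, -0.0, -2.4]
finger_gap: 0.295
```

Emit:
{"fn": "drive_tool", "kwargs": {
  "increments": [
    [255,0,0,0.1,0,0,0],
    [255,0,0,0.15,0,0,0],
    [255,0,0,0.15,0,0,0]
  ]
}}

```text
t: 8.15
tcp_pos: [0.5668, 0.0503, 0.0027]
tool_rot: [0.999, -0.049, -0.0, -0.0]
force: [-0.0, 0.3, -2.0]
finger_gap: 0.3
```

Emit:
{"fn": "drive_tool", "kwargs": {
  "increments": [
    [255,0,0,0.1,0,0,0],
    [255,0,0,0.15,0,0,0],
    [255,0,0,0.15,0,0,0]
  ]
}}

```text
t: 8.45
tcp_pos: [0.5668, 0.0503, 0.0024]
tool_rot: [0.999, -0.049, 0.0, 0.0]
force: [-2.6, 0.4, 5.9]
finger_gap: 0.302
```

Emit:
{"fn": "drive_tool", "kwargs": {
  "increments": [
    [255,0,0,-0.1,0,0,0],
    [150,0,0,-0.1,0,0,0],
    [120,0,0,-0.1,0,0,0],
    [0,0,0,-0.1,0,0,0],
    [0,0,0,-0.1,0,0,0],
    [0,0,0,-0.1,0,0,0],
    [0,0,0,-0.1,0,0,0],
    [0,0,0,-3,0,0,0],
    [0,0,0,-6,0,0,0],
    [255,-4.1,0,-6,0,0,0],
    [255,-4.1,0,-6,0,0,0],
    [255,-4.1,0,-6,0,0,0],
    [255,-4.1,0,-6,0,0,0],
    [255,-4.1,0,-6,0,0,0],
    [255,-4.1,0,-6,0,0,0],
    [255,-4.1,0,-6,0,0,0],
    [255,-4.1,0,-4.5,0,0,0],
    [255,-4.1,0,-3.5,0,0,0],
    [255,-4.1,0,-3.5,0,0,0]
  ]
}}

```text
t: 10.35
tcp_pos: [0.5249, 0.0544, 0.0349]
tool_rot: [0.999, -0.049, -0.002, -0.0]
force: [-0.7, -0.0, -0.2]
finger_gap: 0.002
```

```bash
python3 - <<'E'
from h import *
s=manip.sense();print(s["t"],s["tcp_pos"],s["force"],s["finger_gap"]*85)
a,b=snap("wrist","w5.png")
cv2.imwrite("pics/m5.png",np.clip(b[:,100:460].astype(int)*1.6,0,255).astype(np.uint8)[:,:,::-1])
E
```

```text
10.35 [0.5249 0.0544 0.0349] [-0.6778 -0.0123 -0.2187] 0.14275309047738063
```

View pics/m5.png

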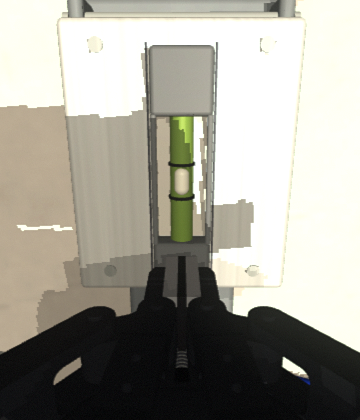

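The level stands alone between the lines (line ends at x 146 and 214, level edges at 150 and 212). The rings are at rows 164 and 197, and the bubble is between them while unpressed. Now I press.

Emit:
{"fn": "drive_tool", "kwargs": {
  "increments": [
    [255,0,0,0.2,0,0,0],
    [255,0,0,0.4,0,0,0],
    [255,0,0,0.5,0,0,0],
    [255,0,0,0.5,0,0,0]
  ]
}}

```text
t: 10.8
tcp_pos: [0.5261, 0.0543, 0.0314]
tool_rot: [0.999, -0.049, 0.0, 0.0]
force: [-1.1, 0.0, 1.1]
finger_gap: 0.0
```

Emit:
{"fn": "drive_tool", "kwargs": {
  "increments": [
    [255,0,0,0.1,0,0,0],
    [255,0,0,0.2,0,0,0],
    [255,0,0,0.2,0,0,0]
  ]
}}

```text
t: 11.1
tcp_pos: [0.5259, 0.0543, 0.0294]
tool_rot: [0.999, -0.049, -0.0, -0.0]
force: [-0.4, 0.5, 1.3]
finger_gap: 0.0
```

Emit:
{"fn": "drive_tool", "kwargs": {
  "increments": [
    [255,0,0,0.1,0,0,0],
    [255,0,0,0.2,0,0,0],
    [255,0,0,0.2,0,0,0]
  ]
}}

```text
t: 11.4
tcp_pos: [0.5251, 0.0544, 0.0272]
tool_rot: [0.999, -0.049, -0.001, -0.0]
force: [-2.3, 0.2, 3.6]
finger_gap: -0.004
```

Emit:
{"fn": "drive_tool", "kwargs": {
  "increments": [
    [255,0,0,0.1,0,0,0],
    [255,0,0,0.1,0,0,0]
  ]
}}

```text
t: 11.6
tcp_pos: [0.525, 0.0544, 0.0266]
tool_rot: [0.999, -0.049, -0.001, -0.0]
force: [-2.6, 0.0, 7.0]
finger_gap: 0.003
```

Emit:
{"fn": "drive_tool", "kwargs": {
  "increments": [
    [255,0,0,0.06,0,0,0],
    [255,0,0,0.06,0,0,0]
  ]
}}

```text
t: 11.8
tcp_pos: [0.525, 0.0545, 0.0264]
tool_rot: [0.999, -0.049, -0.001, -0.0]
force: [-5.1, 0.2, 10.9]
finger_gap: -0.002
```

Emit:
{"fn": "drive_tool", "kwargs": {
  "increments": [
    [255,-0.06,0,0,0,0,0],
    [255,-0.06,0,0,0,0,0],
    [255,-0.06,0,0,0,0,0],
    [255,-0.06,0,0,0,0,0],
    [255,-0.06,0,0,0,0,0],
    [255,-0.06,0,0,0,0,0],
    [255,-0.06,0,0,0,0,0],
    [255,-0.06,0,0,0,0,0],
    [255,-0.06,0,0,0,0,0],
    [255,-0.06,0,0,0,0,0],
    [255,-0.06,0,0,0,0,0],
    [255,-0.06,0,0,0,0,0]
  ]
}}

```text
t: 13.0
tcp_pos: [0.525, 0.0545, 0.0264]
tool_rot: [0.999, -0.049, -0.0, 0.0]
force: [-2.9, -0.4, 9.5]
finger_gap: -0.002
```

```bash
cat >> h.py <<'E'
def bubble(f):
    s=manip.sense();print(s["t"],s["tcp_pos"],s["force"],s["finger_gap"]*85)
    a,b=snap("wrist",f)
    c=b[90:290,276:289].astype(int).mean(1) # vial columns
    g=b[90:290,276:289].astype(int); sat=(g.max(2)-g.min(2)).mean(1); val=g.max(2).mean(1)
    i=np.arange(90,290)
    print("bubble rows",i[(sat<40)&(val>80)]);print("ring rows",i[val<45])
    return b
E
python3 - <<'E'
from h import *
b=bubble("w6.png")
x=cv2.resize(b[100:280,220:340],None,fx=3.3,fy=3.3,interpolation=2)
cv2.imwrite("pics/m6.png",np.clip(x.astype(int)*1.6,0,255).astype(np.uint8)[:,:,::-1])
E
```

```text
13.0 [0.525  0.0545 0.0264] [-2.8743 -0.4312  9.5362] -0.20498744253937584
bubble rows [ 90  91  92  93  94  95  96  97  98  99 100 101 102 103 104 105 106 107
 108 109 110 111 112 113 114 115 116 117 155 156 157 158 159 160 161 162
 163 164 165 166 167 168 169 170 171 172 173 174 175 176 177 178 179 180
 181 182]
ring rows [204 205 206 249 250 256 257 258 259 260 261 262 263 264 265 266 267 268
 269 270 271 272 273 274 275 276 277 278 279 280 281 282 283 284 285 286
 287 288 289]
```

View pics/m6.png

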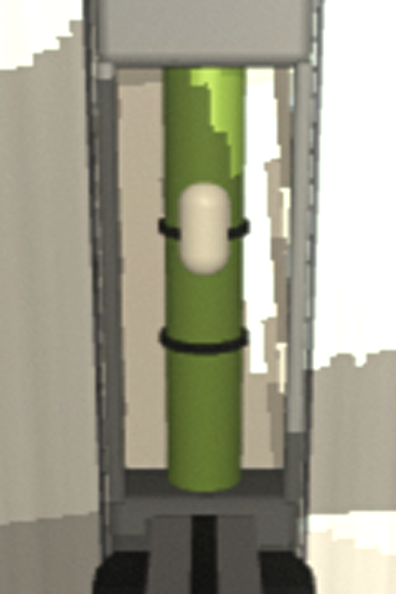

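Pressed home (9.5 N), the bubble sits at crop rows 181–276 (middle 228). The rings' middle is about 292 at 7.5 px/mm, so the bubble is ~8.4 mm towards the rear. That means the knob needs ~1.7 rad clockwise. I go to the knob.

Emit:
{"fn": "drive_tool", "kwargs": {
  "increments": [
    [255,0,0,-1,0,0,0],
    [255,0,0,-4,0,0,0],
    [120,0,0,-8,0,0,0],
    [120,-3,0,-8,0,0,-0.14],
    [120,-6,0,-8,0,0,-0.28],
    [120,-7.4,0,-8,0,0,-0.42],
    [120,-7.4,0,-8,0,0,-0.56],
    [120,-7.4,0,-8,0,0,-0.7],
    [120,-7.4,0,-8,0,0,-0.84],
    [120,-7.4,0,-8,0,0,-0.95],
    [120,-7.4,0,-8,0,0,-1.0],
    [120,-7.4,0,-8,0,0,-1.0]
  ]
}}

```text
t: 14.25
tcp_pos: [0.4528, 0.0615, 0.106]
tool_rot: [0.9, 0.436, 0.001, 0.001]
force: [-0.6, -0.5, 0.2]
finger_gap: 0.53
```

```bash
python3 - <<'E'
from h import *
s=manip.sense();print(s["t"],s["tcp_pos"],s["q"],s["force"],s["finger_gap"]*85)
cm,im=snap("wrist","w7.png")
p=proj(cm,[.4513,.0616,.084]);print(p)
v=im.max(2).astype(np.uint8);m=(v<40).astype(np.uint8)
u0,v0=int(p[0]),int(p[1])
n,l,st,c=cv2.connectedComponentsWithStats(m)
for i in range(1,n):
    if st[i,4]>200:print(st[i],c[i])
cv2.imwrite("pics/m7.png",np.clip(im.astype(int)*1.7,0,255).astype(np.uint8)[:,:,::-1])
E
```

```text
14.25 [0.4528 0.0615 0.106 ] [-0.1104  0.4466  1.931   0.0001  0.7619  0.5589] [-0.5737 -0.4672  0.2319] 45.03813370213171
[281.4394 229.4406]
[ 248  165   80   91 2164] [275.427  221.0901]
[    0   232   560   188 51534] [251.8934 359.5511]
```

View pics/m7.png

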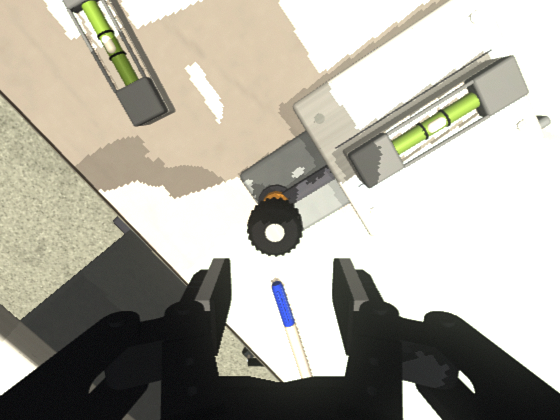

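The knob's top is at (274.5,231), about 7 px left of the prediction. Level and tray look undisturbed.

```bash
python3 - <<'E'
from h import *
k=ray(manip.camera_model("wrist"),274.5,231.5,.084);s=manip.sense();Rt=R.from_quat(s["tool_rot"]);print(k,Rt.inv().apply(k-s["tcp_pos"])*100,manip.sense()["tcp_pos"][2]-.015, np.linalg.norm(k[:2]-[.5668,.0503]))
E
```

```text
[0.4469 0.0633 0.084 ] [-0.2197 -0.5502  2.1967] 0.09097659315804772 0.12059330231498165
```

Emit:
{"fn": "drive_tool", "kwargs": {
  "increments": [
    [120,-0.2,-0.5,3,0,0,0],
    [120,-0.2,-0.5,6,0,0,0],
    [120,-0.2,-0.5,8,0,0,0],
    [120,-0.2,-0.5,9,0,0,0],
    [120,-0.2,-0.5,9.1,0,0,0],
    [135,-0.2,-0.5,9.1,0,0,0],
    [145,-0.2,-0.5,9.1,0,0,0],
    [165,-0.2,-0.5,9.1,0,0,0],
    [165,-0.2,-0.5,9.1,0,0,0],
    [165,-0.2,-0.5,9.1,0,0,0]
  ],
  "force": 20
}}

```text
t: 15.3
tcp_pos: [0.4483, 0.0627, 0.0158]
tool_rot: [0.9, 0.436, 0.002, 0.001]
force: [0.9, -3.3, 7.6]
finger_gap: 0.388
```

Emit:
{"fn": "drive_tool", "kwargs": {
  "increments": [
    [255,0,0,-0.1,0,0,0],
    [255,0,0,-0.1,0,0,0],
    [255,0,0,-0.1,0,0,0.12],
    [255,0,0,-0.1,0,0,0.24],
    [255,0,0,-0.1,0,0,0.36],
    [255,0,0,-0.1,0,0,0.48],
    [255,0,0,-0.1,0,0,0.6],
    [255,0,0,-0.1,0,0,0.72],
    [255,0,0,-0.1,0,0,0.84],
    [255,0,0,-0.1,0,0,0.96],
    [255,0,0,-0.1,0,0,1.08],
    [255,0,0,-0.1,0,0,1.2],
    [255,0,0,-0.1,0,0,1.32],
    [255,0,0,-0.1,0,0,1.44],
    [255,0,0,-0.1,0,0,1.56],
    [255,0,0,-0.1,0,0,1.68],
    [255,0,0,-0.1,0,0,1.68],
    [255,0,0,-0.1,0,0,1.68],
    [255,0,0,-0.1,0,0,1.68]
  ],
  "force": 40
}}

```text
t: 17.2
tcp_pos: [0.4483, 0.0615, 0.016]
tool_rot: [0.925, -0.379, 0.002, 0.0]
force: [2.8, -10.6, -0.6]
finger_gap: 0.383
```

```bash
python3 - <<'E'
from h import *
s=manip.sense();print(s["t"],s["tcp_pos"],s["q"],s["force"],s["ft_torque"],s["finger_gap"]*85)
Rt=R.from_quat(s["tool_rot"]).as_matrix();print("yaw",np.arctan2(Rt[1,0],Rt[0,0]))
# press target above: level front end position recorded (.525,.0545)
p0=s["tcp_pos"]
print(inc([.525,.0545,.034],tool(-.098)),"top:",inc([p0[0],p0[1],.1],tool(-.098)))
E
```

```text
17.2 [0.4483 0.0615 0.016 ] [-0.1101  0.6279  2.0018 -0.0036  0.5088  2.2411] [  2.7738 -10.5638  -0.5807] [-1.7553 -0.3362 -0.0518] 32.56346813347292
yaw -0.7772036583441837
[ 5.967 -4.878 -1.779  0.001 -0.004 -0.679] top: [ 0.029 -0.004 -8.403  0.001 -0.004 -0.679]
```

Emit:
{"fn": "drive_tool", "kwargs": {
  "increments": [
    [120,0,0,0,0,0,0],
    [120,0,0,0,0,0,0],
    [120,0,0,0,0,0,0],
    [120,0,0,-4,0,0,0],
    [120,0,0,-8,0,0,0],
    [255,3,-2.5,-8.5,0,0,-0.14],
    [255,6,-4.9,-8.5,0,0,-0.28],
    [255,6,-4.9,-8.5,0,0,-0.42],
    [255,6,-4.9,-8.5,0,0,-0.56],
    [255,6,-4.9,-8.5,0,0,-0.68],
    [255,6,-4.9,-6,0,0,-0.68],
    [255,6,-4.9,-4,0,0,-0.68],
    [255,6,-4.9,-2.8,0,0,-0.68],
    [255,6,-4.9,-2.4,0,0,-0.68],
    [255,6,-4.9,-2.4,0,0,-0.68],
    [255,6,-4.9,-2.4,0,0,-0.68]
  ]
}}

```text
t: 18.8
tcp_pos: [0.5242, 0.056, 0.0402]
tool_rot: [0.999, -0.049, 0.0, -0.0]
force: [-0.3, 0.2, 0.5]
finger_gap: -0.002
```

Emit:
{"fn": "drive_tool", "kwargs": {
  "increments": [
    [255,0,0,0.2,0,0,0],
    [255,0,0,0.4,0,0,0],
    [255,0,0,0.6,0,0,0],
    [255,0,0,0.6,0,0,0]
  ]
}}

```text
t: 19.2
tcp_pos: [0.5239, 0.0559, 0.0338]
tool_rot: [0.999, -0.049, 0.0, -0.0]
force: [1.2, 0.0, 1.4]
finger_gap: 0.002
```

Emit:
{"fn": "drive_tool", "kwargs": {
  "increments": [
    [255,0,0,0.1,0,0,0],
    [255,0,0,0.2,0,0,0],
    [255,0,0,0.2,0,0,0]
  ]
}}

```text
t: 19.5
tcp_pos: [0.5231, 0.056, 0.0316]
tool_rot: [0.999, -0.049, -0.001, -0.0]
force: [-2.1, 0.9, 2.2]
finger_gap: 0.004
```

Emit:
{"fn": "drive_tool", "kwargs": {
  "increments": [
    [255,0,0,0.1,0,0,0],
    [255,0,0,0.1,0,0,0]
  ]
}}

```text
t: 19.7
tcp_pos: [0.5228, 0.056, 0.0306]
tool_rot: [0.999, -0.049, -0.001, -0.0]
force: [-4.0, 0.3, 3.6]
finger_gap: 0.005
```

Emit:
{"fn": "drive_tool", "kwargs": {
  "increments": [
    [255,0,0,0.1,0,0,0],
    [255,-0.05,0,0.1,0,0,0]
  ]
}}

```text
t: 19.9
tcp_pos: [0.523, 0.056, 0.0302]
tool_rot: [0.999, -0.049, -0.0, 0.0]
force: [-2.1, 0.8, 6.2]
finger_gap: -0.0
```

Emit:
{"fn": "drive_tool", "kwargs": {
  "increments": [
    [255,-0.05,0,0.1,0,0,0],
    [255,-0.1,0,0.1,0,0,0],
    [255,-0.1,0,0.1,0,0,0],
    [255,-0.1,0,0.1,0,0,0],
    [255,-0.1,0,0.1,0,0,0],
    [255,-0.1,0,0.1,0,0,0],
    [255,-0.1,0,0.1,0,0,0],
    [255,-0.1,0,0.1,0,0,0],
    [255,-0.1,0,0.1,0,0,0],
    [255,-0.1,0,0.1,0,0,0],
    [255,-0.1,0,0.1,0,0,0],
    [255,-0.1,0,0.1,0,0,0],
    [255,-0.1,0,0.1,0,0,0],
    [255,-0.1,0,0.1,0,0,0]
  ]
}}

```text
t: 21.3
tcp_pos: [0.523, 0.056, 0.03]
tool_rot: [0.999, -0.049, 0.001, 0.0]
force: [-3.3, 0.6, 11.6]
finger_gap: -0.005
```

```bash
python3 - <<'E'
from h import *
b=bubble("w8.png")
x=cv2.resize(b[100:280,200:360],None,fx=3.3,fy=3.3,interpolation=2)
cv2.imwrite("pics/m8.png",np.clip(x.astype(int)*1.6,0,255).astype(np.uint8)[:,:,::-1])
E
```

```text
21.3 [0.523 0.056 0.03 ] [-3.3446  0.5957 11.634 ] -0.40468219557122037
bubble rows [ 90  91  92  93  94  95  96  97  98  99 100 101 102 103 104 105 106 107
 166 167 168 169 170 171 172 173 174 175 176 177 178 179 180 181 182 183
 184 185 186 187 188 189 190 191]
ring rows [160 161 162 163 195 196 197 198 241 242 256 257 258 259 260 261 262 263
 264 265 266 267 268 269 270 271 272 273 274 275 276 277 278 279 280 281
 282 283 284 285 286 287 288 289]
```

View pics/m8.png

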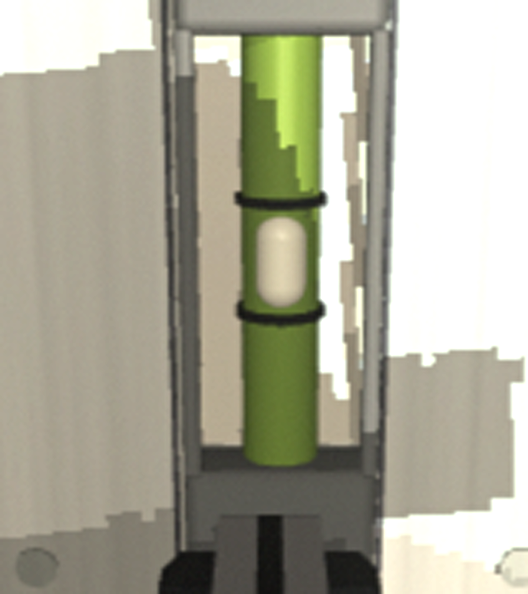

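Pressed with 11.6 N and rigid, the bubble is at rows 166–191 (middle 178.5). The rings are at 161.5 and 196.5 (middle 179), so it is centred. I let it settle a bit more, re-check the drift and bystanders numerically, then hand in.

Emit:
{"fn": "drive_tool", "kwargs": {
  "increments": [
    [255,0,0,0,0,0,0],
    [255,0,0,0,0,0,0],
    [255,0,0,0,0,0,0],
    [255,0,0,0,0,0,0],
    [255,0,0,0,0,0,0],
    [255,0,0,0,0,0,0],
    [255,0,0,0,0,0,0],
    [255,0,0,0,0,0,0],
    [255,0,0,0,0,0,0],
    [255,0,0,0,0,0,0]
  ]
}}

```text
t: 22.35
tcp_pos: [0.5231, 0.056, 0.03]
tool_rot: [0.999, -0.049, 0.001, 0.0]
force: [-3.3, 0.5, 11.6]
finger_gap: -0.002
```

```bash
python3 - <<'E'
from h import *
bubble("w9.png")
_,t=snap("top","t9.png");o=cv2.imread("pics/top0.png")[:,:,::-1]
for n,(x0,y0,x1,y1) in dict(box=(130,210,180,235),cup=(362,125,394,160),marker=(305,262,365,292)).items():
    f=lambda i:(lambda m:(np.argwhere(m).mean(0)+[y0,x0],m.sum()))((lambda g:g.max(2)-g.min(2)>60)(i[y0:y1,x0:x1].astype(int)))
    print(n,f(o),f(t))
E
```

```text
22.35 [0.5231 0.056  0.03  ] [-3.328   0.4641 11.6073] -0.14287738976689004
bubble rows [ 90  91  92  93  94  95  96  97  98  99 100 101 102 103 104 105 106 107
 166 167 168 169 170 171 172 173 174 175 176 177 178 179 180 181 182 183
 184 185 186 187 188 189 190 191]
ring rows [160 161 162 163 195 196 197 198 241 242 256 257 258 259 260 261 262 263
 264 265 266 267 268 269 270 271 272 273 274 275 276 277 278 279 280 281
 282 283 284 285 286 287 288 289]
box (array([nan, nan]), np.int64(0)) (array([nan, nan]), np.int64(0))
cup (array([138.786 , 378.4091]), np.int64(528)) (array([138.7527, 378.2473]), np.int64(550))
marker (array([269.0667, 313.4667]), np.int64(15)) (array([nan, nan]), np.int64(0))<stdin>:5: RuntimeWarning: Mean of empty slice.
  ret = um.true_divide(
```

```bash
python3 -c "
from station import manip
print(manip.sign_off())"
```

```text
the job is handed in; nothing more can be done
None
```

I levelled the tray and handed the job in at about 22 s, still pressing. The far level lies lengthwise between the engraved lines. The fingers hold it down near its front end with about 11.6 N, which feels rigid, so the tray is home. I turned the knob 1.68 rad clockwise.

**Last checks:**
- **Bubble:** it reads rows 166–191 between rings at 161.5 and 196.5, about 0.1–0.2 mm off centre. It did not move over another second. Because the camera looks at it from an angle, the true position could be about 0.5 mm towards the front, still between the rings.
- **Specimen cup:** unmoved.
- **Slide box:** my colour check found no pixels before or after, so it proved nothing. The arm never went near it.
- **Marker:** it could not be detected in the final top picture, probably because the arm hid it. It was visible in the wrist picture before I turned the knob, but I did not measure its position.

**What disagreed:**
- **Fingertips:** the real tips end about 40–43 mm short of the reported tool point. My first grasp closed on air above the level. I corrected for this in every later move.
- **Knob distance:** I measured 119–121 mm between knob and tray middle, against the stated 115 mm. The knob was gripped and turned without visible slip.

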